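Pin a linear unit's carriage for transport

ROBOT

A 7-joint arm with a two-finger parallel gripper is mounted at the origin on a cart in front of the work surface, level with it; the furniture and walls round the work are solid. World frame = base frame: x ahead of the robot, y to its left, z up, the work surface at z = 0. Lengths are in m, angles in rad, forces in N, time in s.
With the tool pointing down it reaches from about 0.35 to 0.9 m from the base axis. Payload 19.9 kg.
Tool frame: the origin (TCP) lies at the centre of the arm's flange, where the gripper is bolted on; the fingertips stand 173 mm ahead of it and the grasp point (between the pads) lies 155 mm ahead of it; z points along the fingers, y is the line along which they close (so a half turn about z gives the same grasp; the last joint's range is limited). The gripper opens to 85 mm and grips with 20 to 120 N. Pads are 22 mm wide; open, the fingers measure 114 mm over their backs; the gripper's body (76 mm by 85 mm) begins 54 mm behind the grasp point. The pads swing forward as they close: fully open they stand 13 mm farther back than shut.
Start: joints at [1.103, 0.417, -0.01, 1.614, 0.005, 1.111, -0.053], TCP at [0.259, -0.569, 0.405] pointing down, gripper open.
Joint ranges: [-2.81, 2.81], [-0.39, 2.02], [-1.27, 1.25], [0.06, 2.57], [-1.19, 4.33], [0.19, 2], [-2.82, 2.82]. Speed limits (rad/s): [1.89, 1.89, 2.39, 2.39, 3.01, 3.01, 3.01].

INTERFACE

Orientations are given as a unit quaternion [x, y, z, w].
In Python, from cell import * gives the robot as it stands.
- The arm moves only by the tool jog_arm, never from a script. Its argument "deltas" is a list of rows, each a list of 3 entries, a list of its own where there are three numbers: the opening, from -1 (shut) to 1 (fully open), then the shift along the tool's x, y, z each as a share of 100 mm, from -1 to 1, then the turn, a rotation vector about the tool's x, y, z each as a share of 30 degrees, from -1 to 1. A call has 1 to 5 rows; each row shifts and turns the commanded pose from where the row before left it, along the tool's axes as they then stand; what a row does not reach is not made up. A row lasts 1/12 s, in which the tool goes at most 41.7 mm and 7.16 degrees, less where a joint would pass 70% of its speed; a pose out of reach is approached as far as the arm can. A call with a number of a shift or a turn outside -1 to 1 is refused whole. A call with a gripper value outside its range is refused whole. The fingers move at their own pace and stop on an object; "newtons" is the grip in N (left out, the last holds). Time passes only in rows, so rows that do not move let the fingers close. It gives the time, the measured TCP pose, the force, the opening and the grip force at its end, in the units of the state.
- read_state(): the state, without advancing time (a new reading comes with each control period).
- capture(name): name is "scene" or "side" or "wrist"; returns (picture, depth): 384x512x3 uint8, blue, green, red; 384x512 float32, m along the optical axis (not along the pixel's ray), 0 where there is no reading.
- get_calibration(name): a dict with "fx", "fy", "cx", "cy" (pixels), "xyz" and "attitude" of the camera in the world; the wrist camera has in their place "T_tool_cam" (4x4, takes a point from camera to tool coordinates, whose origin is the TCP and whose axes are the flange's). Camera axes: x right, y down, z forward; pixel columns grow to the right and rows downward; lengths in m; the calibration is good to about 2 mm. A picture is of the moment at which its call begins: read the wrist's pose just before it. get_calibration takes no time and is no camera call.
- job_done(): hands the job in; it is judged then, once.
The state is a dict: "clock": time; "joints": joint angles; "joint_vel": joint speeds; "effort": joint torques, N m; "tool_pos": TCP position; "eef_rot": TCP orientation; "wrist_force": force on the tool from outside, world axes, zero at the start; "moment": the same for the moment, N m; "opening": finger opening in m; "grasp_force": force on a finger pad.
Only numpy, scipy, OpenCV 4.12 (cv2) and the standard library are available. Lean on these libraries where they do the work, as an engineer would, in place of code of your own. Each camera call takes 0.05 s, during which the arm holds its last target. There are 200 camera calls.

TASK

Lock the linear unit on the bench for transport. Take the round-headed pin out of the wooden pin block, put it down through the slot in the unit's cover and, pressing only lightly, slide its tip along the hidden carriage until it drops fully home in the carriage's blind hole; then slide the forked keeper gently along the cover until its notch is up against the pin, under the pin's head. Leave the other two pins standing in the block.

Things in the scene. Friction and masses are not known exactly. Their poses are not given: they have to be found in the camera images.
- linear_unit: Linear motion unit, fixed to the bench: aluminium housing 92 mm wide (its x), 260 long (its y), with dark end plates and a 40 mm stepper motor beyond the +y end. Origin: centre of its underside; z up; cover top 70 mm above it. Its lead screw must not be overloaded: never press or push the pin against the unit with more than 25 N.
- slot_mid (a point): Middle of the slot in the cover, at the cover's top face. The slot is 12 mm wide (unit's x) and 96 mm long (unit's y from -48 to +48), right through the 10 mm cover. Axes as the unit's. Two guide rails run along it on the cover, 8.5 mm high, their inner edges 17 mm either side of the centre line.
- carriage_face (a point): Point 12 mm below the middle of the slot, on the flat black top of the carriage inside. This face lies under the whole slot and does not move. It has one blind hole, 9.5 mm across, 24 mm deep, small chamfer, on the slot's centre line (x = 0); where along the slot is not known (y from -33 to +33 of this point). It is unmarked and must be felt for.
- lock_pin_head (a point): Centre of the round knurled head (24 mm across, 30 high) of the 120 g locking pin. Below the head a plain 8 mm shank, 44 long, tapered over 3 mm to a 5 mm flat tip, 59 mm below this point. It starts upright in one of the block's bores. Home in the hole, the head's underside is 8 mm above the cover and the tip 36 mm below its top; on the carriage beside the hole it is 24 mm higher.
- lock_pin_tip (a point): Lower tip of the locking pin, on its axis; z points from the tip to the head.
- lock_pin_neck (a point): Point on the locking pin's axis 4.5 mm below the underside of its head, where the keeper meets the shank.
- pin_block: Wooden block, fixed, 46 x 150 x 48 mm high, with three bores in a row along its y (at -50, 0, +50), 9.5 mm wide and 36 deep; a pin stands upright in each, which one where varies. Origin: centre of its underside. A pin must be lifted 40 mm to come clear.
- keeper_tab (a point): Middle of the keeper's upright tab: 26 mm wide across the slot, 8 thick along it, its top 30.5 mm above the cover (this point 19.5). The keeper is a steel plate in guides on the cover, its top face 5.5 mm above the cover. It starts at the unit's -y end, slides only along the unit's y, up to 112 mm towards +y, with about 2.5 N of friction, and stays where left. Pinch or push the tab.
- keeper_notch (a point): Bottom of the 12 mm wide notch between the keeper's prongs, 48 mm from the tab on its +y side. The notch opens to +y; the prongs reach 19 mm past this point and pass either side of the pin's shank, under its head. With the notch against the pin this point is 4 mm from the pin's axis. Do not push it on with more than 20 N.
- hex_pin_head (a point): Centre of the hexagonal head (20 mm across, 16 high) of another pin in the block. Not to be used.
- tee_pin_head (a point): Middle of the T-shaped head (bar 44 mm long, 10 thick) of the third pin in the block. Not to be used.
Things that resemble listed ones, but are neither listed nor needed, are in the scene too. Leave any red look-alike of the part that bears lock_pin_head alone.

How it is judged:
By the outcome, as a careful person would: the job done as asked, in the order asked, and still so for the second after the job is handed in, with the robot touching nothing.
It also fails if it takes over 72 s, if anything falls off the work surface, if the arm or the gripper's body presses on something with over 40 N, if the wrist force passes 120 N, or if a joint passes its speed limit or range.

## Working session

There is one attempt and no reset: what is moved stays moved. The work goes in short steps, Python scripts to look and compute and a tool call to move; the robot and the scene stay as the last step left them, time stands still between calls to the robot, and variables do not carry over. Pictures are saved under pics/ and viewed, at most 10 in all, crops included, and the job is handed in when it is done.

Besides the shell and the picture viewer there is one more tool, called after ">>>" by a JSON object that holds its "op" and its "data", one argument or row to a line. jog_arm: Moves the arm, as the interface text tells. Shift numbers are shares of 100 mm and turn numbers shares of 30 degrees, none past 1 either way. Its arguments: {"type":"object","properties":{"deltas":{"type":"array","items":{"type":"array"}},"newtons":{"type":"number"}},"required":["deltas"]}

```bash
ls; mkdir -p pics
python3 - <<'E'
from cell import *
import cv2,numpy as np
s=read_state();print(s)
for n in("scene","side"):
    im,d=capture(n);cv2.imwrite(f"pics/{n}0.png",im);np.save(f"pics/{n}0.npy",d)
    print(n,get_calibration(n))
print(get_calibration("wrist"))
E
```

```text
pics
{'clock': 0.0, 'joints': array([ 1.10249018,  0.41798866, -0.01029916,  1.61418885,  0.00469763,
        1.11070054, -0.05297393]), 'joint_vel': array([-0.00107513, -0.00186561,  0.00029287,  0.00052152,  0.00175946,
        0.00021175,  0.00043112]), 'effort': array([-9.30121787e-04, -8.64444852e+01,  6.78053498e-01, -4.34897983e+01,
        1.89432793e-02,  7.61180709e-03,  3.56192277e-05]), 'tool_pos': array([ 0.25867389, -0.56880485,  0.40404481]), 'eef_rot': array([ 9.77312496e-01,  2.11801527e-01, -1.78515447e-04, -6.05037893e-04]), 'wrist_force': array([-0.23724449, -0.37599434,  0.04542485]), 'moment': array([ 0.02623652, -0.00473761, -0.04068876]), 'grasp_force': 0.0, 'opening': 0.08538071704741008}
scene {'fx': 392.2500908357572, 'fy': 392.2500908357572, 'cx': 255.7876022988953, 'cy': 185.78726161714155, 'xyz': array([ 0.00929736, -0.40303444,  0.68139379]), 'attitude': array([ 0.82373718, -0.42482784,  0.18028936, -0.32935409])}
side {'fx': 436.014310861977, 'fy': 436.014310861977, 'cx': 257.0478152750436, 'cy': 192.1159289753114, 'xyz': array([ 0.39889735, -0.88890737,  0.40818234]), 'attitude': array([ 0.83081434, -0.07403582,  0.03307083, -0.55061107])}
{'fx': 319.7769683517142, 'fy': 319.7769683517142, 'cx': 258.20965771150594, 'cy': 188.70347385984488, 'T_tool_cam': array([[-6.40399166e-04, -9.47614481e-01, -3.19415694e-01,
         8.14838866e-02],
       [ 9.99998969e-01, -1.96405757e-04, -1.42222682e-03,
        -1.07510289e-03],
       [ 1.28498765e-03, -3.19416275e-01,  9.47613630e-01,
         3.06126844e-02],
       [ 0.00000000e+00,  0.00000000e+00,  0.00000000e+00,
         1.00000000e+00]])}
```

View pics/scene0.png

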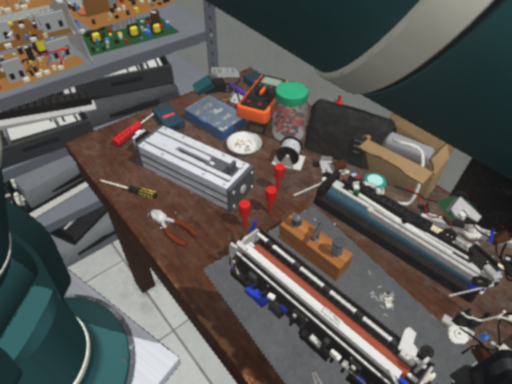

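View pics/side0.png

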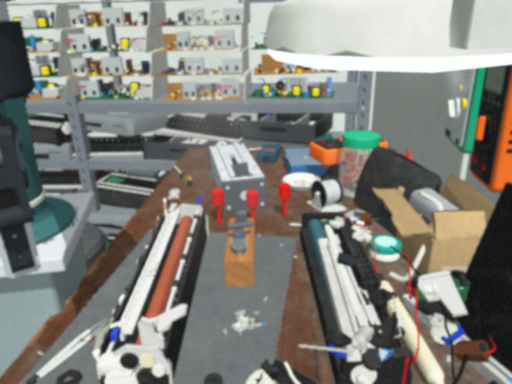

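The scene view shows the unit at about (195,165) and the wooden block at (315,243) with pins at about (297,222), (317,233) and (337,246). There are three red look-alikes at (244,208), (270,195) and (279,172). The side view shows the block at (239,255) and the unit at (235,175). Next I'll enlarge the crops.

```bash
cat > h.py <<'E'
from cell import *
import cv2,numpy as np
from scipy.spatial.transform import Rotation as R
def cam(n,s=None):
    c=get_calibration(n);K=np.array([[c['fx'],0,c['cx']],[0,c['fy'],c['cy']],[0,0,1]])
    T=np.eye(4)
    if n=="wrist":
        s=s or read_state();T[:3,:3]=R.from_quat(s['eef_rot']).as_matrix();T[:3,3]=s['tool_pos'];T=T@c['T_tool_cam']
    else: T[:3,:3]=R.from_quat(c['attitude']).as_matrix();T[:3,3]=c['xyz']
    return K,T
def onplane(K,T,uv,z):
    r=T[:3,:3]@np.linalg.inv(K)@np.r_[uv,1];return T[:3,3]+r*(z-T[2,3])/r[2]
def cloud(K,T,d):
    v,u=np.mgrid[:d.shape[0],:d.shape[1]]
    p=np.stack([(u-K[0,2])/K[0,0]*d,(v-K[1,2])/K[1,1]*d,d],-1)
    return p@T[:3,:3].T+T[:3,3]
def proj(K,T,p):
    q=K@(T[:3,:3].T@(np.asarray(p)-T[:3,3]));return q[:2]/q[2]
E
python3 - <<'E'
from h import *
a=cv2.imread("pics/scene0.png");b=cv2.imread("pics/side0.png")
A=cv2.resize(a[195:285,270:365],(400,379),interpolation=cv2.INTER_CUBIC)
B=cv2.resize(b[195:290,200:295],(379,379),interpolation=cv2.INTER_CUBIC)
cv2.imwrite("pics/crop1.png",np.hstack([A,B]))
A=cv2.resize(a[110:220,120:270],(780,572),interpolation=cv2.INTER_CUBIC);cv2.imwrite("pics/crop2.png",A)
K,T=cam("scene");P=cloud(K,T,np.load("pics/scene0.npy"))
for uv in [(297,218),(317,231),(337,243),(295,228),(347,262),(145,132),(190,155),(240,172),(250,190),(265,260)]:print(uv,P[uv[1],uv[0]].round(4))
K,T=cam("side");P=cloud(K,T,np.load("pics/side0.npy"))
for uv in [(239,226),(239,240),(239,256),(239,275),(235,160)]:print(uv,P[uv[1],uv[0]].round(4))
E
```

```text
(297, 218) [ 0.4737 -0.1913  0.0721]
(317, 231) [ 0.4648 -0.2412  0.0769]
(337, 243) [ 0.4549 -0.2875  0.0863]
(295, 228) [ 0.4667 -0.1933  0.0484]
(347, 262) [ 0.4645 -0.3139  0.0344]
(145, 132) [0.5017 0.2727 0.0565]
(190, 155) [0.5025 0.1217 0.0568]
(240, 172) [ 0.5146 -0.0183  0.0704]
(250, 190) [ 5.367e-01 -3.060e-02  5.000e-04]
(265, 260) [ 0.3563 -0.1933  0.0679]
(239, 226) [ 0.4634 -0.2455  0.0731]
(239, 240) [ 0.4568 -0.3006  0.0777]
(239, 256) [ 0.4558 -0.2983  0.0478]
(239, 275) [ 0.4528 -0.3141  0.0232]
(235, 160) [0.4994 0.134  0.0597]
```

View pics/crop1.png

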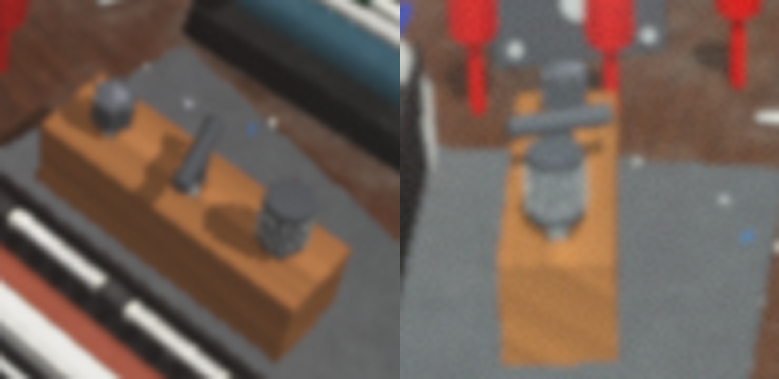

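View pics/crop2.png

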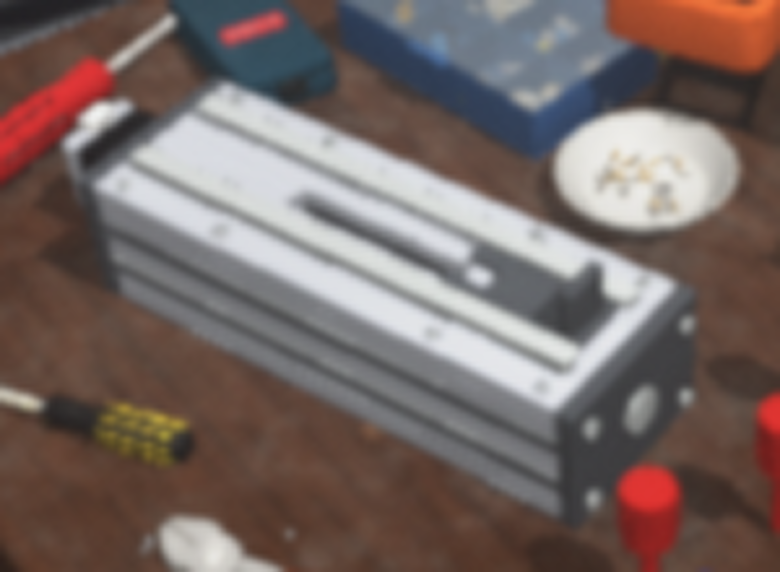

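Candidates for the round-headed pin:
- **Scene (337,246), near end of block:** grey knurled cylinder. It fits the description, and the enlarged crop at (285,215) confirms it.
- **Scene (317,233):** the T-bar pin.
- **Scene (297,222):** the hex pin.
- **Scene (244,208), (270,195) and (279,172):** red look-alikes, to be left alone.

The round pin is at about (0.455, -0.29), with its head top at z 0.086. In the unit crop the keeper is at the near (-y) end with its tab at about (585,300), and the slot runs from (300,200) to (490,275). I'll go above the pin.

>>> {"op": "jog_arm", "data": {
  "deltas": [
    [1,[0.327,-0.192,0.05],[0,0,0]],
    [1,[0.327,-0.192,0.05],[0,0,0]],
    [1,[0.327,-0.192,0.05],[0,0,0]],
    [1,[0.327,-0.192,0.05],[0,0,0]],
    [1,[0.327,-0.192,0.05],[0,0,0]]
  ],
  "newtons": 80
}}

```text
clock: 0.52
tool_pos: [0.3684, -0.4122, 0.3793]
eef_rot: [0.977, 0.212, -0.0, -0.0]
wrist_force: [1.2, -0.8, -0.6]
opening: 0.085
grasp_force: 0.0
```

>>> {"op": "jog_arm", "data": {
  "deltas": [
    [1,[0.327,-0.192,0.05],[0,0,0]],
    [1,[0.327,-0.192,0.05],[0,0,0]],
    [1,[0.327,-0.192,0.05],[0,0,0]],
    [1,[0.327,-0.192,0.05],[0,0,0]],
    [1,[0,0,0],[0,0,-0.227]]
  ]
}}

```text
clock: 0.93
tool_pos: [0.4589, -0.283, 0.3588]
eef_rot: [0.963, 0.27, 0.001, -0.001]
wrist_force: [1.1, 0.8, 0.1]
opening: 0.0851
grasp_force: 0.0
```

>>> {"op": "jog_arm", "data": {
  "deltas": [
    [1,[0,0,0],[0,0,-0.227]],
    [1,[0,0,0],[0,0,-0.227]],
    [1,[0,0,0],[0,0,-0.227]],
    [1,[0,0,0],[0,0,-0.227]],
    [1,[0,0,0],[0,0,-0.227]]
  ]
}}

```text
clock: 1.35
tool_pos: [0.455, -0.2897, 0.3594]
eef_rot: [0.84, 0.542, -0.0, -0.0]
wrist_force: [0.3, -0.7, -0.4]
opening: 0.0856
grasp_force: 0.0
```

>>> {"op": "jog_arm", "data": {
  "deltas": [
    [1,[0,0,0],[0,0,-0.227]],
    [1,[0,0,0],[0,0,-0.227]],
    [1,[0,0,0],[0,0,0]],
    [1,[0,0,0],[0,0,0]]
  ]
}}

```text
clock: 1.68
tool_pos: [0.4549, -0.2899, 0.3595]
eef_rot: [0.773, 0.634, -0.0, -0.0]
wrist_force: [-0.1, -0.5, -0.2]
opening: 0.0855
grasp_force: 0.0
```

Run:
```python
from h import *
s=read_state();im,d=capture("wrist");cv2.imwrite("pics/w1.png",im);np.save("pics/w1.npy",d)
K,T=cam("wrist",s);P=cloud(K,T,d)
m=((P[...,2]>.083)&(P[...,2]<.092)&(np.hypot(P[...,0]-.455,P[...,1]+.29)<.03)).astype(np.uint8)
(c,r)=cv2.minEnclosingCircle(cv2.findNonZero(m));print(m.sum(),c,r,onplane(K,T,c,.086),P[m>0].mean(0))
b=(abs(P[...,2]-.048)<.002)&(np.hypot(P[...,0]-.465,P[...,1]+.24)<.12)
print(cv2.minAreaRect(P[b][:,:2].astype(np.float32)))
```

```text
644 (262.90216064453125, 185.65760803222656) 14.564661026000977 [ 0.45781356 -0.28667351  0.086     ] [ 0.45780643 -0.28669348  0.0858808 ]
((0.4308517873287201, -0.2371419072151184), (0.19024057686328888, 0.11514872312545776), 80.94527435302734)
```

View pics/w1.png

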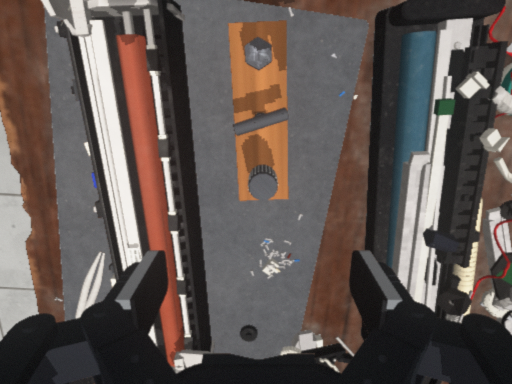

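The view from above shows the round pin at (263,185), the tee bar at (260,122) and the hex at (258,52). I'll descend with the gripper partly closed, grip the head slightly above its centre and lift.

>>> {"op": "jog_arm", "data": {
  "deltas": [
    [0.2,[0.037,0.022,0.2],[0,0,0]],
    [0.2,[0,0,0.25],[0,0,0]],
    [0.2,[0,0,0.3],[0,0,0]],
    [0.2,[0,0,0.3],[0,0,0]],
    [0.2,[0,0,0.215],[0,0,0]]
  ]
}}

```text
clock: 2.15
tool_pos: [0.4574, -0.2863, 0.2309]
eef_rot: [0.773, 0.634, -0.0, -0.001]
wrist_force: [0.2, 0.8, -0.6]
opening: 0.0512
grasp_force: 0.0
```

>>> {"op": "jog_arm", "data": {
  "deltas": [
    [0.2,[0,0,0],[0,0,0]],
    [-1,[0,0,0],[0,0,0]],
    [-1,[0,0,0],[0,0,0]],
    [-1,[0,0,0],[0,0,0]],
    [-1,[0,0,0],[0,0,0]]
  ]
}}

```text
clock: 2.57
tool_pos: [0.4585, -0.2869, 0.2348]
eef_rot: [0.772, 0.635, 0.0, 0.001]
wrist_force: [0.4, -0.1, 6.4]
opening: 0.0215
grasp_force: 78.2
```

>>> {"op": "jog_arm", "data": {
  "deltas": [
    [-1,[0,0,0],[0,0,0]],
    [-1,[0,0,0],[0,0,0]],
    [-1,[0,0,0],[0,0,0]],
    [-1,[0,0,0],[0,0,0]]
  ]
}}

```text
clock: 2.9
tool_pos: [0.4585, -0.2869, 0.2347]
eef_rot: [0.772, 0.635, 0.0, 0.001]
wrist_force: [-0.1, 0.4, 8.6]
opening: 0.0215
grasp_force: 78.3
```

>>> {"op": "jog_arm", "data": {
  "deltas": [
    [-1,[0,0,-0.1],[0,0,0]],
    [-1,[0,0,-0.2],[0,0,0]],
    [-1,[0,0,-0.3],[0,0,0]],
    [-1,[0,0,-0.3],[0,0,0]],
    [-1,[0,0,-0.3],[0,0,0]]
  ]
}}

```text
clock: 3.32
tool_pos: [0.4577, -0.2863, 0.3556]
eef_rot: [0.772, 0.636, 0.0, 0.0]
wrist_force: [0.4, -0.5, -1.1]
opening: 0.0212
grasp_force: 79.7
```

>>> {"op": "jog_arm", "data": {
  "deltas": [
    [-1,[0,0,-0.1],[0,0,0]],
    [-1,[0,0,0],[0,0,0]],
    [-1,[0,0,0],[0,0,0]]
  ]
}}

```text
clock: 3.57
tool_pos: [0.4577, -0.2866, 0.3638]
eef_rot: [0.772, 0.635, 0.0, 0.001]
wrist_force: [-0.3, 0.3, -1.3]
opening: 0.0219
grasp_force: 79.7
```

Run:
```python
from h import *
s=read_state();print(s['tool_pos'],s['opening'],s['wrist_force'])
o=[]
for n in("scene","side","wrist"):
    im,d=capture(n);cv2.imwrite(f"pics/{n}2.png",im);np.save(f"pics/{n}2.npy",d)
    K,T=cam(n,s);uv=proj(K,T,s['tool_pos']-[0,0,.19]);u,v=uv.astype(int);print(n,uv)
    v=np.clip(v,50,334);u=np.clip(u,50,460)
    o.append(cv2.resize(im[v-45:v+45,u-45:u+45],(260,260),interpolation=cv2.INTER_CUBIC))
cv2.imwrite("pics/c3.png",np.hstack(o))
K,T=cam("scene");P=cloud(K,T,np.load("pics/scene0.npy"))
# cover: points z~.07
Q=P[105:215,110:270].reshape(-1,3)
c=Q[(abs(Q[:,2]-.07)<.003)&(abs(Q[:,0]-.51)<.1)]
r=cv2.minAreaRect(c[:,:2].astype(np.float32));print(len(c),r)
ctr=c[:,:2].mean(0);print(ctr,np.linalg.svd(c[:,:2]-ctr,full_matrices=False)[2][0])
```

```text
[ 0.45771263 -0.28655144  0.36375706] 0.02193935244578015 [-0.29826595  0.28096927 -1.27013431]
scene [345.74660299 211.28064047]
side [235.67194367 178.6682674 ]
wrist [260.26048908 238.22610539]
1937 ((0.49433737993240356, 0.07165241241455078), (0.35803553462028503, 0.11835029721260071), 87.84553527832031)
[0.48890102 0.10192631] [ 0.01408369 -0.99990082]
```

View pics/c3.png

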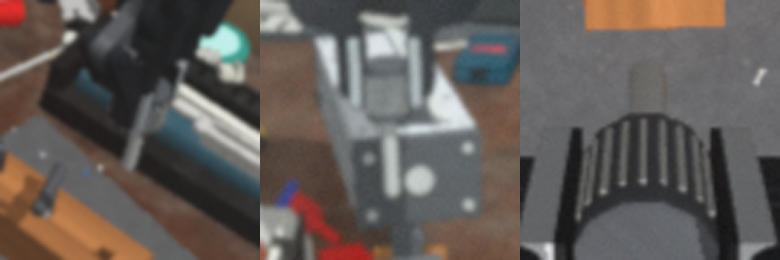

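The pin is held upright and clear of the block. Next I'll go over the unit for a close look.

>>> {"op": "jog_arm", "data": {
  "deltas": [
    [-1,[0.2,-0.01,-0.1],[0,0,0]],
    [-1,[0.36,-0.012,-0.1],[0,0,0]],
    [-1,[0.37,-0.012,-0.05],[0,0,0]],
    [-1,[0.37,-0.012,-0.05],[0,0,0]],
    [-1,[0.37,-0.012,-0.05],[0,0,0]]
  ]
}}

```text
clock: 4.13
tool_pos: [0.4841, -0.1199, 0.3975]
eef_rot: [0.772, 0.636, -0.0, -0.001]
wrist_force: [0.9, -1.4, -1.3]
opening: 0.0214
grasp_force: 79.7
```

>>> {"op": "jog_arm", "data": {
  "deltas": [
    [-1,[0.37,-0.012,0],[0,0,0]],
    [-1,[0.37,-0.012,0],[0,0,0]],
    [-1,[0.37,-0.012,0],[0,0,0]],
    [-1,[0.13,0,0],[0,0,-0.2]],
    [-1,[0,0,0],[0,0,-0.2]]
  ]
}}

```text
clock: 4.55
tool_pos: [0.5047, 0.0048, 0.3974]
eef_rot: [0.698, 0.716, 0.0, -0.001]
wrist_force: [0.0, 0.0, -2.1]
opening: 0.0217
grasp_force: 79.7
```

>>> {"op": "jog_arm", "data": {
  "deltas": [
    [-1,[0,0,0],[0,0,0]],
    [-1,[0,0,0],[0,0,0]]
  ]
}}

```text
clock: 4.72
tool_pos: [0.5045, 0.0004, 0.3974]
eef_rot: [0.703, 0.712, -0.0, -0.001]
wrist_force: [-0.1, -1.1, -1.9]
opening: 0.0217
grasp_force: 79.7
```

Run:
```python
from h import *
s=read_state();print(s['tool_pos'],s['eef_rot'])
im,d=capture("wrist");cv2.imwrite("pics/w3.png",im);np.save("pics/w3.npy",d);np.savez("pics/w3s.npz",p=s['tool_pos'],q=s['eef_rot'])
K,T=cam("wrist",s);P=cloud(K,T,d)
np.save("pics/w3P.npy",P)
m=(P[...,2]<.0815)&(P[...,2]>.0765)&(abs(P[...,0]-.505)<.05)  # rails
m2=(P[...,2]<.073)&(P[...,2]>.067)
m3=(P[...,2]<.062)&(P[...,2]>.054)&(abs(P[...,0]-.505)<.04)
m4=(P[...,2]<.106)&(P[...,2]>.09)&(abs(P[...,0]-.505)<.04)
for k in(m,m2,m3,m4):
    print(k.sum(),P[k].mean(0),P[k].min(0),P[k].max(0))
```

```text
[5.04482168e-01 4.20488764e-04 3.97382560e-01] [ 7.02560420e-01  7.11623645e-01 -4.40826534e-04 -6.70285633e-04]
5161 [0.49626557 0.06861527 0.0785407 ] [ 0.4650202  -0.01528762  0.07650244] [0.52735556 0.14507063 0.08143471]
14029 [0.51987796 0.0462741  0.07017288] [ 0.33692424 -0.27254468  0.0670017 ] [0.76125243 0.14696383 0.07299671]
1407 [0.49410726 0.09972199 0.05816706] [ 0.46562864 -0.23441198  0.05425469] [0.50261273 0.14911812 0.06189187]
320 [ 0.49996799 -0.00208699  0.09872798] [ 0.48669661 -0.0073931   0.09004081] [0.5124523  0.00117563 0.10204658]
```

View pics/w3.png

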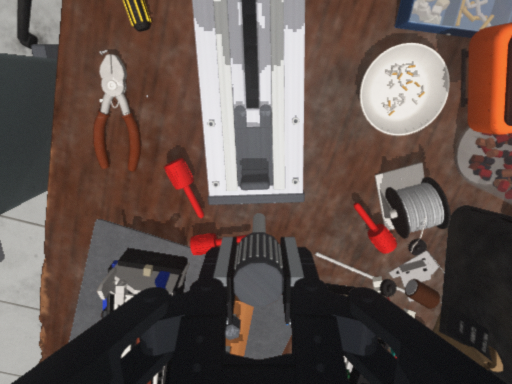

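The wrist view shows the slot as a dark strip from (252,108) upward, the keeper plate below it with its notch at (253,115), and the tab at (255,170). The pin head is at (260,280) with the shank tip at (258,218). Now I'll work out the slot line and the pin's offset in the hand.

Run:
```python
from h import *
P=np.load("pics/w3P.npy");z=np.load("pics/w3s.npz");im=cv2.imread("pics/w3.png")
x,y,zz=[P[...,i] for i in range(3)]
def fit(n,k):
    print(n,k.sum());
    a=np.polyfit(y[k],x[k],1);print('  x at y=.11',np.polyval(a,.11),'slope',a[0],'res',np.std(x[k]-np.polyval(a,y[k])),'y',y[k].min(),y[k].max())
s=(abs(zz-.058)<.003)&(y>.065)&(y<.15)&(abs(x-.498)<.012);fit('slot',s)
L=(abs(zz-.0785)<.002)&(x<.495)&(y>-.01)&(y<.1);Rr=(abs(zz-.0785)<.002)&(x>.502)&(y>-.01)&(y<.1);fit('railL',L);fit('railR',Rr)
# outer edges of cover per y bin
ys=np.arange(0,.14,.01)
k=(abs(zz-.07)<.003)&(abs(x-.5)<.07)
for b in (0,.05,.1):
    q=k&(abs(y-b)<.004);print(b,x[q].min(),x[q].max())
q=(abs(zz-.07)<.004)&(abs(x-.5)<.03);print('-y end',y[q].min())
t=(zz>.09)&(zz<.106)&(abs(x-.5)<.04)&(y<.02);print('tab top',P[t&(zz>.097)].mean(0),np.percentile(x[t],[1,99]),np.percentile(y[t&(zz>.097)],[2,98]))
pl=(abs(zz-.0755)<.0012)&(abs(x-.499)<.015)&(y>.0);print('plate y',np.percentile(y[pl],[1,99]))
M=R.from_quat(z['q']).as_matrix();Q=(P-z['p'])@M
h=(abs(Q[...,2]-.146)<.012)&(np.hypot(Q[...,0],Q[...,1])<.03)
v,u=np.nonzero(h);print('head top tool z',np.median(Q[h][:,2]))
for lo in(.175,.185,.195,.205,.215):
    g=(Q[...,2]>lo)&(Q[...,2]<lo+.01)&(abs(Q[...,1])<.01)&(abs(Q[...,0])<.015);print(lo,g.sum(),Q[g].mean(0) if g.any() else'')
g=(Q[...,2]>.13)&(Q[...,2]<.16)&(abs(Q[...,1])<.02)&(abs(Q[...,0])<.02);print(Q[g].min(0),Q[g].max(0),np.percentile(Q[g][:,2],[5,25,50,75]))
```

```text
slot 1299
  x at y=.11 0.49440012315605864 slope -0.0444181134158128 res 0.0035613356620907625 y 0.06500509090805724 0.14911812240527594
railL 1675
  x at y=.11 0.47138936729578634 slope -0.07340213013460116 res 0.00470053569014407 y -0.009921533999077942 0.09997946964468492
railR 2049
  x at y=.11 0.5540479144258427 slope 0.008611376970310468 res 0.07337073709468038 y -0.009977249211689201 0.09986437623939365
0 0.4533370774405837 0.545053840908238
0.05 0.4514434029983107 0.5431095093323648
0.1 0.44897156210168726 0.5411887059727434
-y end -0.1986231287157046
tab top [ 0.49985499 -0.00270645  0.10002339] [0.48754625 0.51227282] [-0.00677536  0.00084617]
plate y [0.00126072 0.06252899]
head top tool z 0.14888997082355843
0.175 71 [ 0.00943821 -0.00071019  0.17636812]
0.185 10 [ 0.00293874 -0.00081321  0.19418213]
0.195 94 [ 0.00238534 -0.00067503  0.19999624]
0.205 85 [ 0.00240007 -0.00066147  0.20973855]
0.215 42 [ 0.00241296 -0.0007361   0.21726524]
[-0.01256409 -0.01999313  0.13002568] [0.01476569 0.01999735 0.15998116] [0.13382548 0.1412604  0.14886683 0.1499471 ]
```

>>> {"op": "jog_arm", "data": {
  "deltas": [
    [-1,[0.25,-0.022,0.2],[0,0,0]],
    [-1,[0.25,-0.022,0.25],[0,0,0]],
    [-1,[0.25,-0.022,0.244],[0,0,-0.056]],
    [-1,[0,0,0],[0,0,0]],
    [-1,[0,0,0],[0,0,0]]
  ]
}}

```text
clock: 5.18
tool_pos: [0.4963, 0.0761, 0.3275]
eef_rot: [0.691, 0.723, -0.001, -0.001]
wrist_force: [0.3, -0.2, -0.8]
opening: 0.0215
grasp_force: 79.7
```

```bash
cat > look.py <<'E'
from h import *
import sys
s=read_state();print(s['tool_pos'],s['eef_rot'],s['wrist_force'])
im,d=capture("wrist");cv2.imwrite(f"pics/{sys.argv[1]}.png",im)
K,T=cam("wrist",s);P=cloud(K,T,d);x,y,zz=[P[...,i] for i in range(3)]
k=(abs(zz-.07)<.003)&(abs(x-.495)<.06)
for b in (.06,.1,.14,.18,.22):
    q=k&(abs(y-b)<.004)
    if q.any():print('cover',b,(x[q].min()+x[q].max())/2,x[q].max()-x[q].min())
q=(abs(zz-.07)<.003)&(abs(x-.495)<.03);print('y ends',y[q].min(),y[q].max())
sl=(abs(zz-.058)<.003)&(y>.04)&(abs(x-.495)<.01)
print('slot',y[sl].min(),y[sl].max())
for b in (.1,.12,.14,.15):
    q=sl&(abs(y-b)<.005);print('slot x',b,q.sum(),x[q].min(),x[q].max())
M=R.from_quat(s['eef_rot']).as_matrix();Q=(P-s['tool_pos'])@M
g=(Q[...,2]>.19)&(Q[...,2]<.223)&(abs(Q[...,1])<.008)&(abs(Q[...,0])<.01);print('shank',g.sum(),Q[g].mean(0),Q[g][:,1].min(),Q[g][:,1].max())
E
python3 look.py w4
```

```text
[0.49632385 0.07611592 0.32750538] [ 0.69133679  0.72253134 -0.00085711 -0.00107948] [ 0.29592775 -0.18280118 -0.75551108]
cover 0.06 0.49678289536145503 0.09174649991902567
cover 0.1 0.4951359273366475 0.0918660894275628
cover 0.14 0.4930367848003834 0.09205154577568986
cover 0.18 0.4914088932926622 0.0921388935391455
y ends -0.0325033149075285 0.2086746726198347
slot 0.059498494707357436 0.15614464430633837
slot x 0.1 195 0.4891715417356203 0.5011224262754481
slot x 0.12 216 0.48840452151741376 0.5000226559391524
slot x 0.14 227 0.48688929843143874 0.49897878243021376
slot x 0.15 246 0.48651108836507717 0.49845340943534033
shank 230 [ 0.00243872 -0.00067386  0.20647995] -0.00448851933695919 0.0031418983369705376
```

View pics/w4.png

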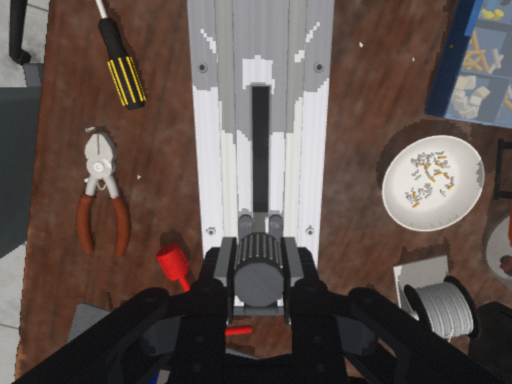

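The slot runs from about y 0.0595 to 0.156, seen at (262,85) to (262,215), with its centre line at x = 0.4951 - 0.045(y - 0.1). I'll enter near the -y end.

>>> {"op": "jog_arm", "data": {
  "deltas": [
    [-1,[-0.076,0.007,0.05],[0,0,0]],
    [-1,[0,0,0.1],[0,0,0]],
    [-1,[0,0,0.1],[0,0,0]],
    [-1,[0,0,0.1],[0,0,0]],
    [-1,[0,0,0.05],[0,0,0]]
  ]
}}

```text
clock: 5.65
tool_pos: [0.4975, 0.0677, 0.2871]
eef_rot: [0.691, 0.723, -0.001, -0.001]
wrist_force: [-1.0, 1.0, -1.5]
opening: 0.0219
grasp_force: 79.7
```

>>> {"op": "jog_arm", "data": {
  "deltas": [
    [-1,[0,0,0.01],[0,0,0]],
    [-1,[0,0,0.01],[0,0,0]],
    [-1,[0,0,0],[0,0,0]]
  ]
}}

```text
clock: 5.9
tool_pos: [0.4979, 0.0683, 0.2868]
eef_rot: [0.691, 0.723, 0.0, -0.0]
wrist_force: [0.3, 0.5, -1.7]
opening: 0.0216
grasp_force: 79.7
```

>>> {"op": "jog_arm", "data": {
  "deltas": [
    [-1,[0,0,0.01],[0,0,0]],
    [-1,[0,0,0.01],[0,0,0]],
    [-1,[0,0,0],[0,0,0]]
  ]
}}

```text
clock: 6.15
tool_pos: [0.4978, 0.0681, 0.2848]
eef_rot: [0.691, 0.723, 0.0, 0.0]
wrist_force: [0.1, 0.2, -1.8]
opening: 0.0215
grasp_force: 79.7
```

>>> {"op": "jog_arm", "data": {
  "deltas": [
    [-1,[0,-0.005,0.01],[0,0,0]],
    [-1,[0,0,0.01],[0,0,0]],
    [-1,[0,0,0],[0,0,0]]
  ]
}}

```text
clock: 6.4
tool_pos: [0.4972, 0.0681, 0.2827]
eef_rot: [0.691, 0.723, -0.0, -0.0]
wrist_force: [-1.0, -0.2, -2.0]
opening: 0.021
grasp_force: 79.7
```

>>> {"op": "jog_arm", "data": {
  "deltas": [
    [-1,[0,0,0.008],[0,0,0]],
    [-1,[0,0,0.007],[0,0,0]],
    [-1,[0,0,0],[0,0,0]]
  ]
}}

```text
clock: 6.65
tool_pos: [0.4973, 0.0681, 0.2811]
eef_rot: [0.691, 0.723, -0.0, -0.0]
wrist_force: [-0.9, 0.4, -1.1]
opening: 0.0216
grasp_force: 79.7
```

>>> {"op": "jog_arm", "data": {
  "deltas": [
    [-1,[0,0,0.008],[0,0,0]],
    [-1,[0,0,0],[0,0,0]]
  ]
}}

```text
clock: 6.82
tool_pos: [0.4975, 0.0682, 0.2808]
eef_rot: [0.691, 0.723, 0.0, 0.0]
wrist_force: [-2.4, -0.3, 5.4]
opening: 0.0214
grasp_force: 80.7
```

Contact is at about 7 N. I'll slide toward +y in small rows and watch for the drop.

>>> {"op": "jog_arm", "data": {
  "deltas": [
    [-1,[0.012,0,0],[0,0,0]],
    [-1,[0.012,0,0],[0,0,0]],
    [-1,[0.012,0,0],[0,0,0]],
    [-1,[0.012,0,0],[0,0,0]]
  ]
}}

```text
clock: 7.15
tool_pos: [0.4974, 0.0725, 0.2808]
eef_rot: [0.691, 0.723, 0.0, 0.001]
wrist_force: [-0.2, -5.0, 4.3]
opening: 0.0214
grasp_force: 80.6
```

>>> {"op": "jog_arm", "data": {
  "deltas": [
    [-1,[0.012,-0.002,0],[0,0,0]],
    [-1,[0.012,0,0],[0,0,0]],
    [-1,[0.012,0,0],[0,0,0]],
    [-1,[0.012,0,0],[0,0,0]]
  ]
}}

```text
clock: 7.48
tool_pos: [0.497, 0.0774, 0.2808]
eef_rot: [0.691, 0.723, 0.0, 0.0]
wrist_force: [-0.4, -5.3, 6.4]
opening: 0.0216
grasp_force: 80.5
```

>>> {"op": "jog_arm", "data": {
  "deltas": [
    [-1,[0.0,0,0],[0,0,0]]
  ]
}}

```text
clock: 7.57
tool_pos: [0.4969, 0.0776, 0.2808]
eef_rot: [0.691, 0.723, 0.0, 0.0]
wrist_force: [0.2, -4.0, 5.3]
opening: 0.0217
grasp_force: 80.5
```

>>> {"op": "jog_arm", "data": {
  "deltas": [
    [-1,[0.012,0,0],[0,0,0]],
    [-1,[0.012,0,0],[0,0,0]],
    [-1,[0.012,0,0],[0,0,0]],
    [-1,[0.012,0,0],[0,0,0]]
  ]
}}

```text
clock: 7.9
tool_pos: [0.4967, 0.0822, 0.2808]
eef_rot: [0.691, 0.723, 0.0, 0.0]
wrist_force: [0.2, -4.0, 6.3]
opening: 0.0217
grasp_force: 80.5
```

>>> {"op": "jog_arm", "data": {
  "deltas": [
    [-1,[0.012,0,0],[0,0,0]],
    [-1,[0.012,0,0],[0,0,0]],
    [-1,[0.012,0,0],[0,0,0]],
    [-1,[0.012,0,0],[0,0,0]]
  ]
}}

```text
clock: 8.23
tool_pos: [0.4965, 0.087, 0.2808]
eef_rot: [0.691, 0.723, -0.0, 0.0]
wrist_force: [0.4, -4.0, 5.9]
opening: 0.0214
grasp_force: 80.5
```

>>> {"op": "jog_arm", "data": {
  "deltas": [
    [-1,[0.012,0,0],[0,0,0]],
    [-1,[0.012,0,0],[0,0,0]],
    [-1,[0.012,0,0],[0,0,0]],
    [-1,[0.012,0,0],[0,0,0]]
  ]
}}

```text
clock: 8.57
tool_pos: [0.4963, 0.0917, 0.2808]
eef_rot: [0.691, 0.723, -0.0, 0.0]
wrist_force: [0.2, -4.5, 6.1]
opening: 0.0218
grasp_force: 80.5
```

>>> {"op": "jog_arm", "data": {
  "deltas": [
    [-1,[0.012,0,0],[0,0,0]],
    [-1,[0.012,0,0],[0,0,0]],
    [-1,[0.012,0,0],[0,0,0]],
    [-1,[0.012,0,0],[0,0,0]]
  ]
}}

```text
clock: 8.9
tool_pos: [0.4961, 0.0965, 0.2808]
eef_rot: [0.691, 0.723, -0.0, 0.0]
wrist_force: [0.4, -3.9, 5.7]
opening: 0.0215
grasp_force: 80.5
```

>>> {"op": "jog_arm", "data": {
  "deltas": [
    [-1,[0.012,0,0],[0,0,0]],
    [-1,[0.012,0,0],[0,0,0]],
    [-1,[0.012,0,0],[0,0,0]],
    [-1,[0.012,0,0],[0,0,0]]
  ]
}}

```text
clock: 9.23
tool_pos: [0.4959, 0.1013, 0.2808]
eef_rot: [0.691, 0.723, -0.0, 0.0]
wrist_force: [0.5, -4.0, 6.7]
opening: 0.0217
grasp_force: 80.5
```

>>> {"op": "jog_arm", "data": {
  "deltas": [
    [-1,[0.012,0,0],[0,0,0]],
    [-1,[0.012,0,0],[0,0,0]],
    [-1,[0.012,0,0],[0,0,0]],
    [-1,[0.012,0,0],[0,0,0]]
  ]
}}

```text
clock: 9.57
tool_pos: [0.4955, 0.1064, 0.2806]
eef_rot: [0.691, 0.723, 0.0, 0.0]
wrist_force: [0.7, -0.3, -0.7]
opening: 0.0216
grasp_force: 80.0
```

The force fell away at y of about 0.106, so the hole is here. I'll lower gently.

>>> {"op": "jog_arm", "data": {
  "deltas": [
    [-1,[0,0,0.008],[0,0,0]],
    [-1,[0,0,0.008],[0,0,0]],
    [-1,[0,0,0],[0,0,0]]
  ]
}}

```text
clock: 9.82
tool_pos: [0.4953, 0.1067, 0.2786]
eef_rot: [0.691, 0.723, 0.0, -0.0]
wrist_force: [0.5, 1.0, -1.0]
opening: 0.0215
grasp_force: 79.9
```

>>> {"op": "jog_arm", "data": {
  "deltas": [
    [-1,[0,0,0.008],[0,0,0]],
    [-1,[0,0,0.008],[0,0,0]],
    [-1,[0,0,0],[0,0,0]]
  ]
}}

```text
clock: 10.07
tool_pos: [0.4954, 0.1067, 0.2771]
eef_rot: [0.691, 0.723, 0.0, -0.0]
wrist_force: [0.7, 3.6, -2.0]
opening: 0.0214
grasp_force: 79.8
```

>>> {"op": "jog_arm", "data": {
  "deltas": [
    [-1,[0.006,0,0],[0,0,0]],
    [-1,[0,0,0.01],[0,0,0]],
    [-1,[0,0,0],[0,0,0]]
  ]
}}

```text
clock: 10.32
tool_pos: [0.4953, 0.1071, 0.2762]
eef_rot: [0.691, 0.723, 0.0, -0.0]
wrist_force: [0.3, 1.4, -1.5]
opening: 0.0216
grasp_force: 79.7
```

>>> {"op": "jog_arm", "data": {
  "deltas": [
    [-1,[0.004,0,0.01],[0,0,0]],
    [-1,[0,0,0.015],[0,0,0]],
    [-1,[0,0,0.015],[0,0,0]],
    [-1,[0,0,0],[0,0,0]]
  ]
}}

```text
clock: 10.65
tool_pos: [0.4953, 0.1074, 0.272]
eef_rot: [0.691, 0.723, -0.0, -0.0]
wrist_force: [1.3, 0.6, -3.0]
opening: 0.0219
grasp_force: 79.7
```

>>> {"op": "jog_arm", "data": {
  "deltas": [
    [-1,[0,0,0.02],[0,0,0]],
    [-1,[0,0,0.02],[0,0,0]],
    [-1,[0,0,0.02],[0,0,0]],
    [-1,[0,0,0],[0,0,0]]
  ]
}}

```text
clock: 10.98
tool_pos: [0.4953, 0.1074, 0.2659]
eef_rot: [0.691, 0.723, -0.0, -0.0]
wrist_force: [0.5, 1.6, -2.5]
opening: 0.0215
grasp_force: 79.7
```

>>> {"op": "jog_arm", "data": {
  "deltas": [
    [-1,[0,0,0.015],[0,0,0]],
    [-1,[0,0,0.015],[0,0,0]],
    [-1,[0,0,0.015],[0,0,0]],
    [-1,[0,0,0],[0,0,0]]
  ]
}}

```text
clock: 11.32
tool_pos: [0.4953, 0.1075, 0.2615]
eef_rot: [0.691, 0.723, -0.0, -0.0]
wrist_force: [0.8, 1.6, -2.2]
opening: 0.0215
grasp_force: 79.7
```

>>> {"op": "jog_arm", "data": {
  "deltas": [
    [-1,[0,0,0.013],[0,0,0]],
    [-1,[0,0,0.013],[0,0,0]],
    [-1,[0,0,0.01],[0,0,0]],
    [-1,[0,0,0],[0,0,0]]
  ]
}}

```text
clock: 11.65
tool_pos: [0.4953, 0.1075, 0.258]
eef_rot: [0.691, 0.723, -0.0, -0.0]
wrist_force: [-0.1, 1.2, -2.6]
opening: 0.0215
grasp_force: 79.7
```

>>> {"op": "jog_arm", "data": {
  "deltas": [
    [-1,[0,0,0.008],[0,0,0]],
    [-1,[0,0,0.007],[0,0,0]],
    [-1,[0,0,0],[0,0,0]]
  ]
}}

```text
clock: 11.9
tool_pos: [0.4954, 0.1075, 0.2568]
eef_rot: [0.691, 0.723, 0.0, 0.0]
wrist_force: [-0.8, 1.0, 3.3]
opening: 0.0217
grasp_force: 80.7
```

The pin bottomed at z 0.2568, 24 mm below the sliding contact, so it is home. I'll release it and rise, and check where the red pins stand before going to the keeper.

>>> {"op": "jog_arm", "data": {
  "deltas": [
    [-0.2,[0,0,0],[0,0,0]],
    [0.2,[0,0,0],[0,0,0]],
    [0.2,[0,0,0],[0,0,0]],
    [0.2,[0,0,0],[0,0,0]]
  ]
}}

```text
clock: 12.23
tool_pos: [0.4953, 0.1073, 0.2566]
eef_rot: [0.691, 0.723, -0.0, -0.0]
wrist_force: [-0.1, 0.4, 0.0]
opening: 0.0513
grasp_force: 0.0
```

>>> {"op": "jog_arm", "data": {
  "deltas": [
    [0.2,[0,0,-0.1],[0,0,0]],
    [0.2,[0,0,-0.3],[0,0,0]],
    [0.2,[0,0,-0.3],[0,0,0]],
    [0.2,[0,0,-0.2],[0,0,0]],
    [0.2,[0,0,0],[0,0,0]]
  ]
}}

```text
clock: 12.65
tool_pos: [0.4961, 0.1079, 0.3512]
eef_rot: [0.691, 0.723, 0.002, 0.002]
wrist_force: [0.9, -0.2, 1.1]
opening: 0.0516
grasp_force: 0.0
```

Run:
```python
from h import *
s=read_state();im,d=capture("wrist");K,T=cam("wrist",s);P=cloud(K,T,d);x,y,z=[P[...,i] for i in range(3)]
print(s['tool_pos'],s['opening'])
k=(z>.1)&(z<.14)&(np.hypot(x-.495,y-.107)<.03);print('head top',k.sum(),P[k].mean(0),np.median(z[k]))
a=cv2.imread("pics/scene0.png").astype(int);K,T=cam("scene");P=cloud(K,T,np.load("pics/scene0.npy"))
m=((a[...,2]>150)&(a[...,1]<70)&(a[...,0]<70)).astype(np.uint8)
n,l,st,c=cv2.connectedComponentsWithStats(m)
for i in range(1,n):
    if st[i,4]>25:q=P[l==i];print(c[i].round(),q.min(0).round(3),q.max(0).round(3))
```

```text
[0.49605522 0.10794469 0.3511738 ] 0.05158873545008872
head top 883 [0.49227343 0.11165727 0.10734751] 0.10777359508592457
[127. 132.] [ 0.009 -0.403  0.013] [0.55  0.361 0.681]
[280. 168.] [ 0.568 -0.093  0.066] [ 0.587 -0.073  0.077]
[271. 190.] [ 0.496 -0.117  0.002] [ 0.58  -0.071  0.077]
[244. 204.] [ 0.009 -0.403  0.069] [ 0.453 -0.072  0.681]
```

The head top reads z 0.108, so the pin is home. The red pins are all below z 0.077. Next I'll go behind the tab with the fingers shut, staying high until past it.

>>> {"op": "jog_arm", "data": {
  "deltas": [
    [-1,[-0.3,0,0],[0,0,0]],
    [-1,[-0.38,0,0],[0,0,0]],
    [-1,[-0.38,-0.005,0],[0,0,0]],
    [-1,[-0.38,-0.005,0],[0,0,0]],
    [-1,[0,0,0],[0,0,0]]
  ]
}}

```text
clock: 13.12
tool_pos: [0.5005, -0.0434, 0.3459]
eef_rot: [0.694, 0.72, -0.001, 0.0]
wrist_force: [0.2, -1.1, -0.1]
opening: 0.0004
grasp_force: 0.0
```

>>> {"op": "jog_arm", "data": {
  "deltas": [
    [-1,[0,0,0.2],[0,0,0]],
    [-1,[0,0,0.3],[0,0,0]],
    [-1,[0,0,0.3],[0,0,0]],
    [-1,[0,0,0.12],[0,0,0]],
    [-1,[0,0,0],[0,0,0]]
  ]
}}

```text
clock: 13.53
tool_pos: [0.4999, -0.0363, 0.2522]
eef_rot: [0.691, 0.723, -0.001, -0.002]
wrist_force: [0.3, 0.7, 0.2]
opening: 0.0003
grasp_force: 0.0
```

>>> {"op": "jog_arm", "data": {
  "deltas": [
    [-1,[0,0,0],[0,0,0]],
    [-1,[0,0,0],[0,0,0]]
  ]
}}

```text
clock: 13.7
tool_pos: [0.5014, -0.0363, 0.256]
eef_rot: [0.691, 0.723, 0.0, 0.0]
wrist_force: [-0.1, 0.2, -0.2]
opening: 0.0001
grasp_force: 0.0
```

>>> {"op": "jog_arm", "data": {
  "deltas": [
    [-1,[0.04,0,0],[0,0,0]],
    [-1,[0.04,0,0],[0,0,0]],
    [-1,[0.04,0,0],[0,0,0]],
    [-1,[0.04,0,0],[0,0,0]],
    [-1,[0.04,0,0],[0,0,0]]
  ]
}}

```text
clock: 14.12
tool_pos: [0.5001, -0.0161, 0.2551]
eef_rot: [0.691, 0.723, 0.0, 0.0]
wrist_force: [0.7, -2.5, 1.9]
opening: 0.0001
grasp_force: 1.4
```

>>> {"op": "jog_arm", "data": {
  "deltas": [
    [-1,[0.04,0,0],[0,0,0]],
    [-1,[0.04,0,0],[0,0,0]],
    [-1,[0.04,0,0],[0,0,0]],
    [-1,[0.04,0,0],[0,0,0]],
    [-1,[0,0,0],[0,0,0]]
  ]
}}

```text
clock: 14.53
tool_pos: [0.4992, 0.0005, 0.2547]
eef_rot: [0.69, 0.723, 0.0, -0.0]
wrist_force: [0.1, -1.1, -0.3]
opening: 0.0001
grasp_force: 0.0
```

>>> {"op": "jog_arm", "data": {
  "deltas": [
    [-1,[0.04,0,-0.01],[0,0,0]],
    [-1,[0.04,0,0],[0,0,0]],
    [-1,[0.04,0,0],[0,0,0]],
    [-1,[0.04,0,0],[0,0,0]],
    [-1,[0.04,0,0],[0,0,0]]
  ]
}}

```text
clock: 14.95
tool_pos: [0.4982, 0.0199, 0.2556]
eef_rot: [0.691, 0.723, -0.0, -0.0]
wrist_force: [-1.7, -2.7, -1.3]
opening: 0.0003
grasp_force: 1.4
```

>>> {"op": "jog_arm", "data": {
  "deltas": [
    [-1,[0.03,0,0],[0,0,0]],
    [-1,[0.03,0,0],[0,0,0]],
    [-1,[0.03,0,0],[0,0,0]],
    [-1,[0,0,0],[0,0,0]]
  ]
}}

```text
clock: 15.28
tool_pos: [0.4979, 0.0292, 0.2557]
eef_rot: [0.691, 0.723, 0.0, -0.0]
wrist_force: [-0.5, -0.2, 0.1]
opening: 0.0003
grasp_force: 0.0
```

>>> {"op": "jog_arm", "data": {
  "deltas": [
    [-1,[0.02,0,0],[0,0,0]],
    [-1,[0.02,0,0],[0,0,0]],
    [-1,[0.015,0,0],[0,0,0]],
    [-1,[0,0,0],[0,0,0]]
  ]
}}

```text
clock: 15.62
tool_pos: [0.4977, 0.0343, 0.2558]
eef_rot: [0.691, 0.723, 0.0, 0.0]
wrist_force: [0.3, -1.1, 0.3]
opening: 0.0
grasp_force: 0.0
```

>>> {"op": "jog_arm", "data": {
  "deltas": [
    [-1,[0.01,0,0],[0,0,0]],
    [-1,[0.01,0,0],[0,0,0]],
    [-1,[0,0,0],[0,0,0]]
  ]
}}

```text
clock: 15.87
tool_pos: [0.4977, 0.0361, 0.2558]
eef_rot: [0.691, 0.723, 0.0, 0.0]
wrist_force: [0.5, -0.9, 1.0]
opening: -0.0002
grasp_force: 0.5
```

Run:
```python
from h import *
s=read_state();print(s['tool_pos'],s['wrist_force'])
im,d=capture("wrist");cv2.imwrite("pics/w6.png",im);K,T=cam("wrist",s);P=cloud(K,T,d);x,y,z=[P[...,i] for i in range(3)]
k=(abs(z-.108)<.002)&(abs(x-.495)<.03)&(y>.07)&(y<.14)
print('head',k.sum(),P[k].mean(0),(y[k].min()+y[k].max())/2,(x[k].min()+x[k].max())/2)
t=(z>.097)&(z<.103)&(abs(x-.497)<.02)&(y>.03)&(y<.075);print('tab',t.sum(),P[t].mean(0) if t.any() else '',np.percentile(y[t],[2,98]) if t.any() else '')
```

```text
[0.49765844 0.03613498 0.25575713] [ 0.49063893 -0.93497601  0.96956496]
head 3331 [0.49232676 0.11031507 0.10790397] 0.11007679369598714 0.49220764178733967
tab 1366 [0.49689097 0.05130998 0.10008163] [0.04340738 0.05647632]
```

>>> {"op": "jog_arm", "data": {
  "deltas": [
    [-1,[0.01,0,0],[0,0,0]],
    [-1,[0.01,0,0],[0,0,0]],
    [-1,[0.01,0,0],[0,0,0]],
    [-1,[0,0,0],[0,0,0]]
  ]
}}

```text
clock: 16.25
tool_pos: [0.4975, 0.0392, 0.2557]
eef_rot: [0.691, 0.723, 0.0, 0.0]
wrist_force: [0.5, -0.6, -0.6]
opening: 0.0001
grasp_force: 0.5
```

>>> {"op": "jog_arm", "data": {
  "deltas": [
    [-1,[0.01,0,0],[0,0,0]],
    [-1,[0.008,0,0],[0,0,0]],
    [-1,[0,0,0],[0,0,0]]
  ]
}}

```text
clock: 16.5
tool_pos: [0.4974, 0.041, 0.2557]
eef_rot: [0.691, 0.723, 0.0, -0.0]
wrist_force: [0.3, -1.6, -0.0]
opening: -0.0002
grasp_force: 0.5
```

>>> {"op": "jog_arm", "data": {
  "deltas": [
    [-1,[0.008,0,0],[0,0,0]],
    [-1,[0.006,0,0],[0,0,0]],
    [-1,[0,0,0],[0,0,0]]
  ]
}}

```text
clock: 16.75
tool_pos: [0.4973, 0.0422, 0.2557]
eef_rot: [0.691, 0.723, -0.0, -0.0]
wrist_force: [2.2, -2.5, 1.7]
opening: 0.0
grasp_force: 1.3
```

>>> {"op": "jog_arm", "data": {
  "deltas": [
    [-1,[0.006,0,0],[0,0,0]],
    [-1,[0,0,0],[0,0,0]]
  ]
}}

```text
clock: 16.92
tool_pos: [0.4973, 0.0427, 0.2557]
eef_rot: [0.691, 0.723, -0.0, 0.0]
wrist_force: [0.5, -4.0, 2.9]
opening: -0.0001
grasp_force: 2.2
```

>>> {"op": "jog_arm", "data": {
  "deltas": [
    [-1,[0.006,0,0],[0,0,0]],
    [-1,[0,0,0],[0,0,0]]
  ]
}}

```text
clock: 17.08
tool_pos: [0.4973, 0.0431, 0.2557]
eef_rot: [0.691, 0.723, -0.0, 0.0]
wrist_force: [0.7, -5.7, 1.7]
opening: 0.0001
grasp_force: 2.9
```

>>> {"op": "jog_arm", "data": {
  "deltas": [
    [-1,[0.005,0,0],[0,0,0]],
    [-1,[0,0,0],[0,0,0]]
  ]
}}

```text
clock: 17.25
tool_pos: [0.4973, 0.0434, 0.2557]
eef_rot: [0.691, 0.723, -0.0, 0.0]
wrist_force: [1.7, -6.9, 2.8]
opening: 0.0
grasp_force: 3.6
```

The force is climbing past friction with little motion, so the notch is against the pin. I'll back off, rise and check.

>>> {"op": "jog_arm", "data": {
  "deltas": [
    [-1,[-0.1,0,0],[0,0,0]],
    [-1,[-0.2,0,0],[0,0,0]],
    [-1,[-0.1,0,-0.2],[0,0,0]],
    [-1,[0,0,-0.4],[0,0,0]],
    [-1,[0,0,-0.4],[0,0,0]]
  ]
}}

```text
clock: 17.67
tool_pos: [0.4984, 0.0031, 0.356]
eef_rot: [0.691, 0.723, -0.001, -0.002]
wrist_force: [1.5, -0.2, 0.9]
opening: -0.0003
grasp_force: 0.0
```

>>> {"op": "jog_arm", "data": {
  "deltas": [
    [-1,[0,0,0],[0,0,0]],
    [-1,[0,0,0],[0,0,0]]
  ]
}}

```text
clock: 17.83
tool_pos: [0.4993, 0.0037, 0.3575]
eef_rot: [0.691, 0.723, 0.001, 0.001]
wrist_force: [-0.1, 0.1, -0.7]
opening: 0.0002
grasp_force: 0.0
```

Run:
```python
from h import *
s=read_state();print(s['tool_pos'],s['wrist_force'])
im,d=capture("wrist");a,_=capture("scene")
K,T=cam("wrist",s);P=cloud(K,T,d);x,y,z=[P[...,i] for i in range(3)]
k=(abs(z-.108)<.003)&(abs(x-.495)<.03)&(y>.07)&(y<.14)
print('head',k.sum(),P[k].mean(0),y[k].min(),y[k].max(),np.median(z[k]))
t=(abs(z-.1005)<.0015)&(abs(x-.497)<.02)&(y>.03)&(y<.075);print('tab',P[t].mean(0),np.percentile(y[t],[2,98]))
A=cv2.resize(im[:260,130:390],(400,400),interpolation=cv2.INTER_CUBIC);B=cv2.resize(a[115:215,160:260],(400,400),interpolation=cv2.INTER_CUBIC)
C=cv2.resize(a[200:280,270:370],(400,320));cv2.imwrite("pics/end.png",np.hstack([A,B]))
```

```text
[0.49930474 0.00368722 0.35750154] [-0.14447064  0.11246431 -0.66486223]
head 1198 [0.49186519 0.11338549 0.10765091] 0.10118523180912342 0.12522747053788608 0.1076669263681631
tab [0.49683096 0.05904477 0.1003239 ] [0.05535303 0.0626579 ]
```

View pics/end.png

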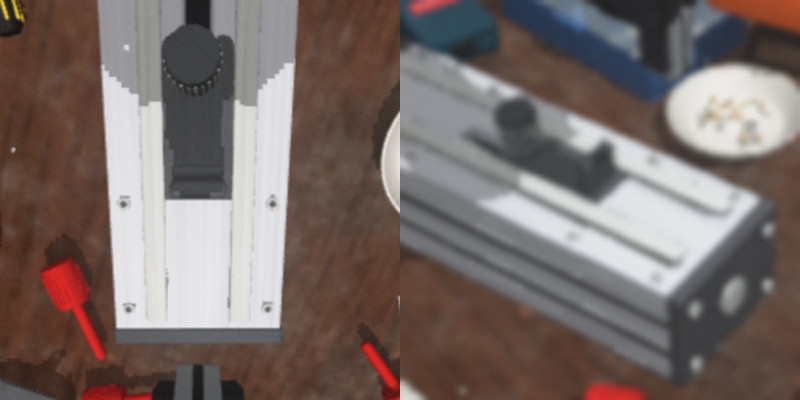

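The keeper's prongs reach under the pin head at (193,60) in the left crop. The tab at (198,175) sits about 54 mm behind the head, which matches contact given a slight lean in the loose hole, and the head height is still at home. I'll check the other two pins, then hand in.

Run:
```python
from h import *
a,d=capture("scene");K,T=cam("scene");P=cloud(K,T,d);P0=cloud(K,T,np.load("pics/scene0.npy"))
ok=True
for uv in [(297,218),(317,231)]:
    p,q=P[uv[1],uv[0]],P0[uv[1],uv[0]];print(p.round(3),q.round(3));ok&=np.linalg.norm(p-q)<.006
print(ok, job_done() if ok else 'not handed in')
```

```text
[ 0.472 -0.192  0.074] [ 0.474 -0.191  0.072]
[ 0.465 -0.241  0.077] [ 0.465 -0.241  0.077]
the job is handed in; nothing more can be done
True None
```

The round-headed pin is fully home in the carriage hole, the keeper's notch is up against it under the head, and the hex and tee pins still stand in the block; I handed the job in at about 18 s, with no outcome reported back.

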